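# Unstack the tube blocks into their trays

### The arm

A 6-joint arm with a two-finger parallel gripper is mounted at the origin on a cart in front of the work surface, level with it; the furniture and walls round the work are solid. World frame = base frame: x ahead of the robot, y to its left, z up, the work surface at z = 0. Lengths are in m, angles in degrees, forces in N, time in s.
With the tool pointing down it reaches from about 0.3 to 0.75 m from the base axis. Payload 8.5 kg.
Tool frame: the origin (TCP) lies between the finger pads; the fingertips stand 22 mm ahead of it and the grasp point (between the pads) lies 3 mm ahead of it (env.nose_length is the distance from the TCP to the fingertips, in m); z points along the fingers, x is the direction in which the jaws open and shut, and the axes are right-handed (so a half turn about z gives the same grasp; the last joint's range is limited). The gripper opens to 85 mm and grips with 20 to 120 N. Pads are 22 mm wide; open, the fingers measure 114 mm over their backs; the gripper's body (76 mm by 85 mm) begins 54 mm behind the grasp point. The pads swing forward as they close: fully open they stand 13 mm farther back than shut.
Start: joints at [-78.455, 21.807, 74.336, -0, 83.858, -12.336], TCP at [0.223, -0.503, 0.253] pointing down, gripper open.
Joint ranges: [-178.18, 178.18], [-50.72, 133.34], [12.68, 142.11], [-81.47, 261.47], [9.98, 163.14], [-165.26, 165.26]. Speed limits (degrees/s): [136.94, 136.94, 180, 180, 180, 180].

### API

Orientations are given as a 3x3 rotation matrix whose columns are the frame's x, y, z axes.
In Python, from rig import env gives the robot as it stands.
- The arm moves only by the tool arm_command, never from a script. Its argument "steps" is a list of rows, each an object with "delta_pos": the shift along the world's x, y, z in mm, a list of three; "dr": the turn, a rotation vector about the world's x, y, z in degrees, a list of three. In form: [{"delta_pos": [dx, dy, dz], "dr": [wx, wy, wz]}, ...]. A call has 1 to 20 rows; each row shifts and turns the commanded pose from where the row before left it; what a row does not reach is not made up. A row lasts 1/10 s, in which the tool goes at most 50 mm and 8.59 degrees, less where a joint would pass 70% of its speed; a pose out of reach is approached as far as the arm can. A call with a gripper value outside its range is refused whole. "grip" is the opening, from 0 (shut) to 1 (fully open), set as the call begins (left out, the last holds). The fingers move at their own pace and stop on an object; "squeeze" is the grip in N (left out, the last holds). Time passes only in rows, so rows that do not move let the fingers close. It gives the time, the measured TCP pose, the force and the opening at its end, in the units of the state.
- env.observe(): the state, without advancing time (a new reading comes with each control period).
- env.get_image(name): name is "side" or "top" or "wrist"; returns the picture (400x640x3 uint8, blue, green, red); there is no depth.
- env.get_calibration(name): a dict with "fx", "fy", "cx", "cy" (pixels), "view" (4x4, takes a point from world to camera coordinates). Camera axes: x right, y up, looking along -z (the intrinsics and any distortion apply to the point x, -y, -z); pixel columns grow to the right and rows downward; lengths in m; the calibration is good to about 2 mm. A picture is of the moment at which its call begins: read the wrist's pose just before it. get_calibration takes no time and is no camera call; for the wrist camera it gives the pose at the moment of the call.
- env.close_job(): hands the job in, once; it reports no verdict.
The state is a dict: "time_s": time; "q": joint angles; "qvel": joint speeds; "joint_efforts": joint torques, N m; "position": TCP position; "tool_rot": TCP orientation; "ft_force": force on the tool from outside, world axes, zero at the start; "wrist_torque": the same for the moment, N m; "grip_width": finger opening in m.
Only numpy, scipy, OpenCV 4.12 (cv2) and the standard library are available. Lean on these libraries where they do the work, as an engineer would, in place of code of your own. Each camera call takes 0.05 s, during which the arm holds its last target. There are 200 camera calls.

### The job

The four aluminium tube blocks of the dry bath are piled in one stack. Take the stack apart and stand each block upright, flat on the dark floor of the white-rimmed tray of its own shape and size: the rectangular block in the rectangular tray, the wide round one in the large round tray, the square one in the square tray, the slim round one in the small round tray. Do not tip a block over, and leave the two petri dishes that stand among the trays where they are.

Things in the scene. Friction and masses are not known exactly. Their poses are not given: they have to be found in the camera images.
- block_rect: Loose bare-aluminium tube block, 34 mm high, with dark tube wells in its flat top. Origin: centre of its underside; z up. Rectangular, 96 mm along its x by 66 mm along its y, 0.34 to 0.53 kg; bottom of the stack at the start, standing on the worktop.
- block_round: Loose bare-aluminium tube block, 34 mm high, with dark tube wells in its flat top. Origin: centre of its underside; z up. Wide round cylinder, 54 mm in diameter, 0.14 to 0.23 kg; second from the bottom, on the rectangular block.
- block_square: Loose bare-aluminium tube block, 34 mm high, with dark tube wells in its flat top. Origin: centre of its underside; z up. Square, 38 by 38 mm with sides along its x and y, 0.09 to 0.14 kg; third, on the wide round block.
- block_small: Loose bare-aluminium tube block, 34 mm high, with dark tube wells in its flat top. Origin: centre of its underside; z up. Slim round cylinder, 26 mm in diameter, one well, 0.036 to 0.056 kg; top of the stack, on the square block (its top is 136 mm above the worktop).
- tray_rect: Shallow white plastic tray with a flat dark rubber liner on its floor, fixed on the worktop, 8 mm high overall, floor 3 mm thick, rim wall 3 mm thick. Origin: centre of its underside; z up. Rectangular, inside 112 mm along its x by 82 mm along its y (118 by 88 outside): for the rectangular block, long side along long side.
- tray_round: Shallow white plastic tray with a flat dark rubber liner on its floor, fixed on the worktop, 8 mm high overall, floor 3 mm thick, rim wall 3 mm thick. Origin: centre of its underside; z up. Round, inside 70 mm in diameter (76 outside): for the wide round block.
- tray_square: Shallow white plastic tray with a flat dark rubber liner on its floor, fixed on the worktop, 8 mm high overall, floor 3 mm thick, rim wall 3 mm thick. Origin: centre of its underside; z up. Square, inside 54 by 54 mm with sides along its x and y (60 outside): for the square block.
- tray_small: Shallow white plastic tray with a flat dark rubber liner on its floor, fixed on the worktop, 8 mm high overall, floor 3 mm thick, rim wall 3 mm thick. Origin: centre of its underside; z up. Round, inside 42 mm in diameter (48 outside): for the slim round block.
- petri_red: Bystander: clear round petri dish with reddish pieces in it, 55 mm in diameter, 15 mm high, loose among the trays. Origin: centre of its underside.
- petri_brown: Bystander: clear round petri dish with brown pieces in it, 55 mm in diameter, 17 mm high, loose among the trays. Origin: centre of its underside.
Not all that is in view belongs to the job. Leave any blue or green look-alike of the block_square alone.

How it is judged:
By the outcome, as a careful person would: the job done as asked, in the order asked, and still so for the second after the job is handed in, with the robot touching nothing.
It also fails if it takes over 106 s, if anything falls off the work surface, if the arm or the gripper's body presses on something with over 40 N, if the wrist force passes 120 N, or if a joint passes its speed limit or range.

## Working session

There is one attempt and no reset: what is moved stays moved. The work goes in short steps, Python scripts to look and compute and a tool call to move; the robot and the scene stay as the last step left them, time stands still between calls to the robot, and variables do not carry over. Pictures are saved under pics/ and viewed, about 12 in all and at most 16, crops included, and the job is handed in when it is done.

Besides the shell and the picture viewer there is one more tool, called as name(argument=value, ...) on one line, values as JSON. arm_command: Moves the arm, as the interface text tells. Its arguments: {"type":"object","properties":{"steps":{"type":"array"},"grip":{"type":"number"},"squeeze":{"type":"number"}},"required":["steps"]}

```bash
mkdir -p pics; ls; python3 - <<'E'
from rig import env
import cv2,numpy as np
np.set_printoptions(precision=4,suppress=True)
for n in("top","side"):
    cv2.imwrite(f"pics/{n}0.png",env.get_image(n))
    c=env.get_calibration(n); print(n,c)
print(env.observe(), env.nose_length)
E
```

```text
pics
top {'fx': 451.81751054068, 'fy': 451.81751054068, 'cx': 325.1228598168842, 'cy': 208.27250338125592, 'view': array([[-0.0002, -0.9999,  0.0112, -0.0045],
       [ 0.9844,  0.0018,  0.1762, -0.573 ],
       [-0.1762,  0.0111,  0.9843, -1.1182],
       [ 0.    ,  0.    ,  0.    ,  1.    ]])}
side {'fx': 407.219863896836, 'fy': 407.219863896836, 'cx': 318.31442994796043, 'cy': 195.88652253690339, 'view': array([[-0.8416, -0.5396,  0.0245,  0.4722],
       [ 0.2837, -0.4029,  0.8702, -0.2238],
       [-0.4596,  0.7393,  0.4921, -0.6699],
       [ 0.    ,  0.    ,  0.    ,  1.    ]])}
{'time_s': 0.1, 'q': array([-78.4537,  21.8367,  74.3786,   0.0004,  83.8586, -12.3358]), 'qvel': array([-0.0355, -0.1336, -0.1912, -0.0307,  0.0106, -0.0228]), 'joint_efforts': array([  0.0038, -44.9219, -23.1657,  -0.0002,   0.0036,   0.    ]), 'position': array([ 0.2226, -0.5027,  0.2528]), 'tool_rot': array([[ 0.4049, -0.9144, -0.0003],
       [-0.9144, -0.4049,  0.0013],
       [-0.0013, -0.0003, -1.    ]]), 'ft_force': array([-0.5274, -0.6228,  1.0284]), 'wrist_torque': array([-0.02  , -0.0095,  0.0101]), 'grip_width': 0.08560336372686751} 0.022
```

View pics/top0.png

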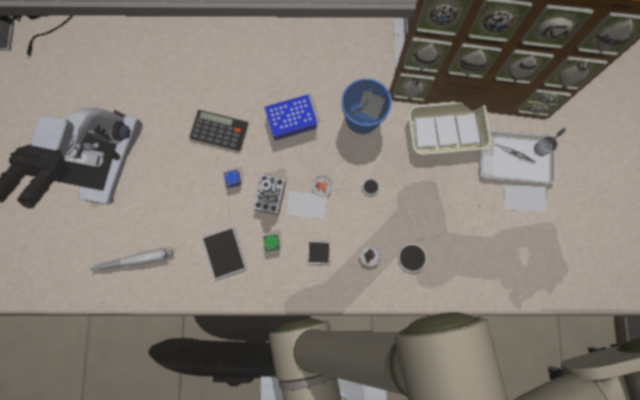

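View pics/side0.png

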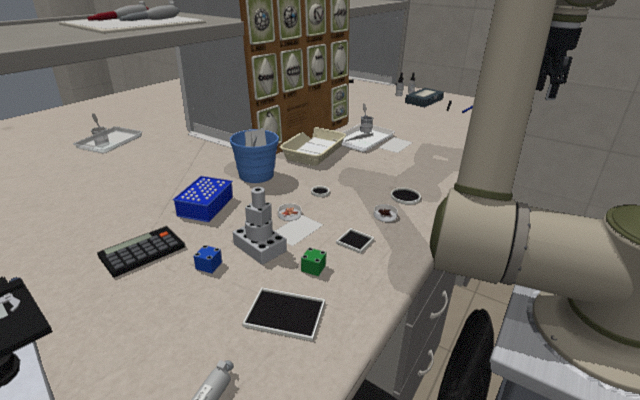

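The top view shows the stack near (269,195), with the trays at rect (224,253), square (319,252), round (412,258) and small (371,187). The petri dishes are at (321,186) and (369,257), and the decoy cubes at (271,242) and (232,179). Next I'll segment the dark floors and convert pixels to world positions.

```bash
cat >h.py <<'E'
from rig import env
import cv2,numpy as np
np.set_printoptions(precision=4,suppress=True)
def pix2w(c,uv,z):
    uv=np.atleast_2d(np.array(uv,float)); V=c["view"]; R=V[:3,:3];t=V[:3,3]
    d=np.c_[(uv[:,0]-c["cx"])/c["fx"],-(uv[:,1]-c["cy"])/c["fy"],-np.ones(len(uv))]@R
    o=-R.T@t
    return (o+d*((z-o[2])/d[:,2])[:,None])
def w2pix(c,p):
    p=np.atleast_2d(np.array(p,float)); q=p@c["view"][:3,:3].T+c["view"][:3,3]
    return np.c_[c["cx"]+c["fx"]*q[:,0]/-q[:,2],c["cy"]-c["fy"]*q[:,1]/-q[:,2]]
E
python3 - <<'E'
from h import *
c=env.get_calibration("top"); print({k:v for k,v in c.items() if 'd' in k})
im=cv2.imread("pics/top0.png"); g=cv2.cvtColor(im,cv2.COLOR_BGR2GRAY)
m=(g<60).astype(np.uint8)
for n,(x,y) in dict(rect=(224,253),square=(319,252),round=(412,258),small=(371,187)).items():
    w=30; s=np.zeros_like(m); s[y-w:y+w,x-w:x+w]=m[y-w:y+w,x-w:x+w]
    k,l,st,ce=cv2.connectedComponentsWithStats(s); i=l[y,x]
    ct=max(cv2.findContours((l==i).astype(np.uint8),0,1)[0],key=cv2.contourArea)
    W=pix2w(c,ct[:,0],.003)[:,:2]*1000
    r=cv2.minAreaRect(W.astype(np.float32)); print(n,st[i],r)
for n,p,z in [("stacktop",(270,196),.034),("red",(321,186),.01),("brown",(369,257),.01),("green",(271,242),.034),("blue",(232,179),.034),("bin",(366,105),.1)]: print(n,pix2w(c,p,z))
cv2.imwrite("pics/top1.png",cv2.resize(im[160:285,195:295],None,fx=4.5,fy=4.5,interpolation=3))
E
```

```text
{}
rect [ 206  231   36   45 1059] ((462.40533447265625, 264.52374267578125), (102.26667785644531, 72.40756225585938), 19.79151153564453)
square [311 244  16  17 264] ((463.9581604003906, 13.017705917358398), (42.325523376464844, 39.85245132446289), 0.030192965641617775)
round [402 247  22  22 393] ((449.63555908203125, -235.98538208007812), (55.44754409790039, 56.279197692871094), 0.01851578615605831)
small [366 181  10  11  85] ((643.4027709960938, -128.1543731689453), (24.547651290893555, 27.959125518798828), 89.07530975341797)
stacktop [[0.6086 0.141  0.034 ]]
red [[0.6415 0.0066 0.01  ]]
brown [[ 0.4503 -0.12    0.01  ]]
green [[0.4871 0.1358 0.034 ]]
blue [[0.6544 0.2426 0.034 ]]
bin [[ 0.8357 -0.1092  0.1   ]]
```

View pics/top1.png

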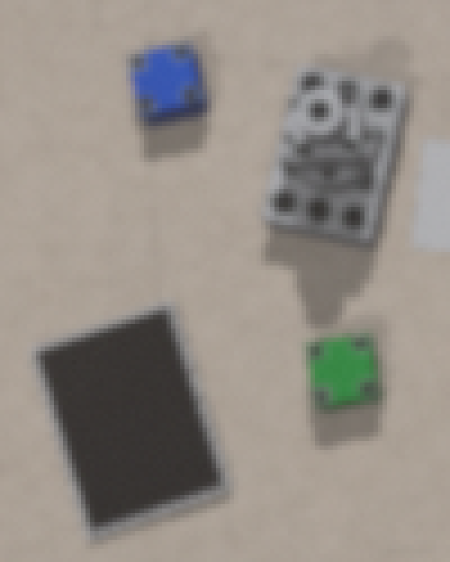

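```bash
python3 - <<'E'
from h import *
c=env.get_calibration("wrist"); V=c["view"]; print(c["fx"],c["cx"],c["cy"]); R=V[:3,:3]
o=-R.T@V[:3,3]; s=env.observe(); T=s["tool_rot"]
print("cam in tool",T.T@(o-s["position"]),"look in tool",T.T@(-R[2]), "up", T.T@R[1])
c=env.get_calibration("top")
print(pix2w(c,(266.1,184.4),.136),pix2w(c,(270.1,194.2),.034))
E
```

```text
282.9104130003445 317.4612379259355 198.6286317398595
cam in tool [ 0.     -0.0724 -0.1205] look in tool [-0.0007  0.2871  0.9579] up [ 0.0004 -0.9579  0.2871]
[[0.6161 0.1395 0.136 ]] [[0.6135 0.1408 0.034 ]]
```

arm_command(steps=[{"delta_pos":[20,37,5],"dr":[0,0,0]},{"delta_pos":[20,37,5],"dr":[0,0,0]},{"delta_pos":[20,37,5],"dr":[0,0,0]},{"delta_pos":[20,37,5],"dr":[0,0,0]},{"delta_pos":[20,37,5],"dr":[0,0,0]},{"delta_pos":[20,37,5],"dr":[0,0,0]},{"delta_pos":[20,37,5],"dr":[0,0,0]},{"delta_pos":[20,37,5],"dr":[0,0,0]},{"delta_pos":[20,37,0],"dr":[0,0,0]},{"delta_pos":[20,37,0],"dr":[0,0,0]},{"delta_pos":[20,37,0],"dr":[0,0,0]},{"delta_pos":[20,37,0],"dr":[0,0,0]},{"delta_pos":[0,0,0],"dr":[0,0,0]},{"delta_pos":[0,0,0],"dr":[0,0,0]},{"delta_pos":[0,0,0],"dr":[0,0,0]},{"delta_pos":[0,0,0],"dr":[0,0,0]}], grip=1)

```text
time_s: 1.7
position: [0.4623, -0.0599, 0.2933]
tool_rot: [[0.403, -0.915, -0.0], [-0.915, -0.403, -0.0], [-0.0, 0.0, -1.0]]
ft_force: [0.1, 0.0, -0.0]
grip_width: 0.0856
```

```bash
cat >look.py <<'E'
from h import *
import sys,pickle
def look(name,cam="wrist"):
    s=env.observe(); c=env.get_calibration(cam); im=env.get_image(cam)
    cv2.imwrite(f"pics/{name}.png",im); pickle.dump((s,c),open(f"pics/{name}.pkl","wb"))
    print(s["time_s"],s["position"],s["tool_rot"][:,0],s["ft_force"],s["grip_width"]); return s,c,im
if __name__=="__main__": look(*sys.argv[1:])
E
python3 look.py w1
```

```text
1.7 [ 0.4623 -0.0599  0.2933] [ 0.4031 -0.9151 -0.    ] [ 0.1479  0.0462 -0.0275] 0.08557562901137045
```

View pics/w1.png

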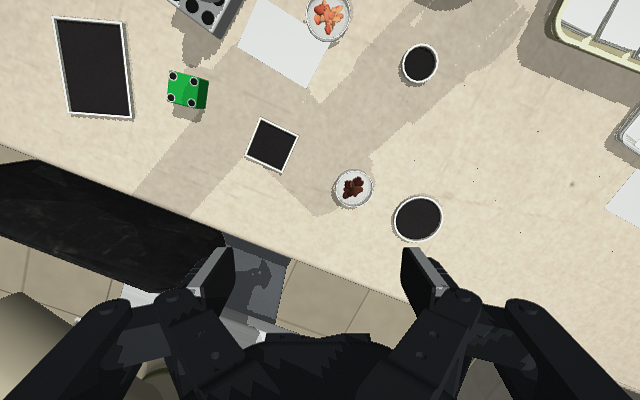

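The wrist view shows all four trays: rect (93,68), square (272,145), round (418,219) and small (420,64). The petri dishes are at (328,17) and (353,188), and the green decoy at (187,90).

```bash
python3 - <<'E'
from h import *
import pickle
s,c=pickle.load(open("pics/w1.pkl","rb")); im=cv2.imread("pics/w1.png")
m=(im.max(2)<75).astype(np.uint8)
k,l,st,ce=cv2.connectedComponentsWithStats(m)
for n,(x,y) in dict(rect=(93,68),square=(272,145),round=(418,219),small=(420,64)).items():
    i=l[y,x]; M=(l==i).astype(np.uint8)
    big=cv2.resize(M,None,fx=1,fy=1)
    ct=max(cv2.findContours(M,0,1)[0],key=cv2.contourArea)
    W=(pix2w(c,ct[:,0],.003)[:,:2]*1000).astype(np.float32)
    print(n,st[i],cv2.minAreaRect(W),cv2.minEnclosingCircle(W))
for n,p in dict(red=(328,17),brown=(353,188)).items(): print(n,pix2w(c,p,.008))
E
```

```text
rect [  56   20   74   96 5461] ((460.4351806640625, 264.9539489746094), (112.10647583007812, 79.58041381835938), 19.417631149291992) ((460.4214172363281, 264.7644348144531), 68.04544067382812)
square [ 247  120   49   50 1406] ((461.8543395996094, 12.979994773864746), (53.967411041259766, 52.83248519897461), 88.33092498779297) ((461.72552490234375, 13.390077590942383), 37.040931701660156)
round [ 396  199   44   40 1399] ((448.1462097167969, -235.3274383544922), (64.425537109375, 67.13725280761719), 23.757835388183594) ((447.95611572265625, -235.19703674316406), 34.38578796386719)
small [405  47  30  34 802] ((641.3331909179688, -128.56240844726562), (40.00704574584961, 38.40570068359375), 30.490501403808594) ((641.3108520507812, -128.39129638671875), 20.460189819335938)
red [[0.6404 0.0042 0.008 ]]
brown [[ 0.4533 -0.1211  0.008 ]]
```

arm_command(steps=[{"delta_pos":[11,31,-4],"dr":[0,0,-6]},{"delta_pos":[11,31,-4],"dr":[0,0,-6]},{"delta_pos":[11,31,-4],"dr":[0,0,-6]},{"delta_pos":[11,31,-4],"dr":[0,0,-6]},{"delta_pos":[11,31,-4],"dr":[0,0,-6]},{"delta_pos":[11,31,-4],"dr":[0,0,-6]},{"delta_pos":[0,0,0],"dr":[0,0,0]},{"delta_pos":[0,0,0],"dr":[0,0,0]},{"delta_pos":[0,0,0],"dr":[0,0,0]}])

```text
time_s: 2.65
position: [0.5286, 0.126, 0.2695]
tool_rot: [[-0.21, -0.978, 0.0], [-0.978, 0.21, -0.0], [0.0, -0.0, -1.0]]
ft_force: [0.6, -0.1, 0.1]
grip_width: 0.0854
```

```bash
python3 look.py w2
```

```text
2.65 [0.5286 0.126  0.2695] [-0.2103 -0.9776  0.0002] [ 0.5755 -0.1487  0.0718] 0.0853525674723866
```

View pics/w2.png

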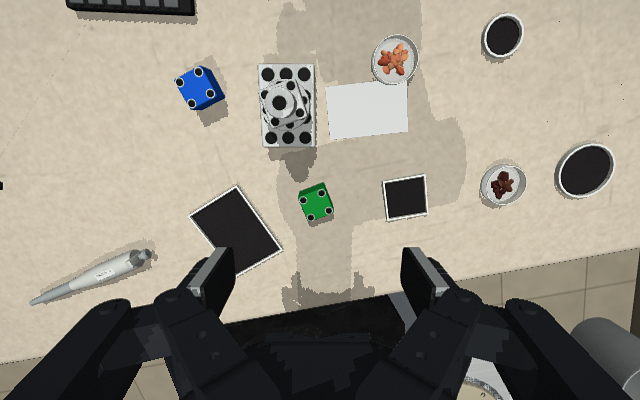

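The stack is at about (287,104), with the rect block's long side vertical in the image. Next I'll zoom in on it.

```bash
python3 - <<'E'
import cv2
im=cv2.imread("pics/w2.png"); cv2.imwrite("pics/w2c.png",cv2.resize(im[55:155,245:330],None,fx=6,fy=6,interpolation=2))
E
```

```text
(no output)
```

View pics/w2c.png

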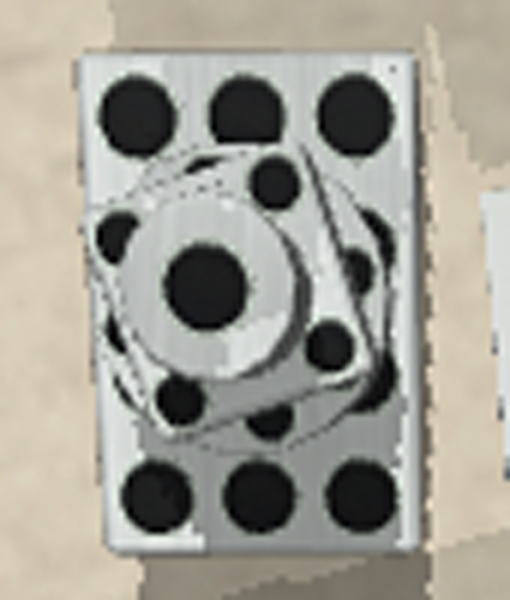

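```bash
python3 - <<'E'
from h import *
import pickle
s,c=pickle.load(open("pics/w2.pkl","rb"))
f=lambda L,z:pix2w(c,[(245+x/6-.4,55+y/6-.4) for x,y in L],z)[:,:2]*1000
a=lambda v:np.degrees(np.arctan2(v[1],v[0]))
print("small",f([(206,287)],.136))
q=f([(275,182),(120,237),(180,400),(330,345)],.102); print("square",q.mean(0),a(q[0]-q[1]),a(q[3]-q[2]),a(q[0]-q[3]),np.linalg.norm(q[0]-q[1]))
print("round",f([(249,310)],.068), f([(249,452),(392,310)],.068))
q=f([(138,115),(355,113),(360,495),(157,497)],.034); print("rect",q.mean(0),a(q[0]-q[3]),a(q[1]-q[2]),a(q[0]-q[1]))
print(c["view"])
m=pickle.load(open("pics/w2.pkl","rb"))[0]; print(m["q"])
E
```

```text
small [[615.3553 140.4126]]
square [616.041  141.4416] -84.03351981691328 -82.96518977007173 6.331591072930905 26.250675750445126
round [[614.1899 141.8553]] [[589.9875 147.8886]
 [608.749  116.6363]]
rect [615.4424 144.5059] -11.98300086562504 -12.157448832853662 78.31229103810547
[[-0.2109 -0.9775  0.0001  0.2342]
 [ 0.9364 -0.202  -0.2871 -0.4269]
 [ 0.2806 -0.0605  0.9579 -0.5352]
 [ 0.      0.      0.      1.    ]]
[  0.9198  20.5007  73.661   -0.0114  85.8335 103.0622]
```

arm_command(steps=[{"delta_pos":[29,5,-10],"dr":[0,0,0]},{"delta_pos":[29,5,-20],"dr":[0,0,0]},{"delta_pos":[28,4,-30],"dr":[0,0,0]},{"delta_pos":[0,0,-25],"dr":[0,0,0]},{"delta_pos":[0,0,-25],"dr":[0,0,0]},{"delta_pos":[0,0,-15],"dr":[0,0,0]},{"delta_pos":[0,0,-12],"dr":[0,0,0]},{"delta_pos":[0,0,0],"dr":[0,0,0]},{"delta_pos":[0,0,0],"dr":[0,0,0]},{"delta_pos":[0,0,0],"dr":[0,0,0]}])

```text
time_s: 3.7
position: [0.6151, 0.1409, 0.1335]
tool_rot: [[-0.21, -0.978, 0.002], [-0.978, 0.21, 0.0], [-0.001, -0.002, -1.0]]
ft_force: [0.1, 0.5, 0.3]
grip_width: 0.0853
```

arm_command(steps=[{"delta_pos":[0,0,-1],"dr":[0,0,0]},{"delta_pos":[0,0,0],"dr":[0,0,0]},{"delta_pos":[0,0,0],"dr":[0,0,0]},{"delta_pos":[0,0,0],"dr":[0,0,0]},{"delta_pos":[0,0,0],"dr":[0,0,0]},{"delta_pos":[0,0,0],"dr":[0,0,0]},{"delta_pos":[0,0,0],"dr":[0,0,0]},{"delta_pos":[0,0,0],"dr":[0,0,0]},{"delta_pos":[0,0,0],"dr":[0,0,0]},{"delta_pos":[0,0,0],"dr":[0,0,0]}], grip=0, squeeze=25)

```text
time_s: 4.7
position: [0.6148, 0.1411, 0.1315]
tool_rot: [[-0.21, -0.978, 0.0], [-0.978, 0.21, 0.0], [-0.0, -0.0, -1.0]]
ft_force: [0.2, -0.6, 3.6]
grip_width: 0.0249
```

arm_command(steps=[{"delta_pos":[0,0,10],"dr":[0,0,0]},{"delta_pos":[0,0,20],"dr":[0,0,0]},{"delta_pos":[0,0,20],"dr":[0,0,0]},{"delta_pos":[3,-30,0],"dr":[0,0,0]},{"delta_pos":[3,-35,0],"dr":[0,0,0]},{"delta_pos":[4,-35,0],"dr":[0,0,0]},{"delta_pos":[4,-35,0],"dr":[0,0,0]},{"delta_pos":[4,-35,0],"dr":[0,0,0]},{"delta_pos":[4,-35,0],"dr":[0,0,0]},{"delta_pos":[2,-35,0],"dr":[0,0,0]},{"delta_pos":[2,-29,-15],"dr":[0,0,0]},{"delta_pos":[0,0,-30],"dr":[0,0,0]},{"delta_pos":[0,0,-30],"dr":[0,0,0]},{"delta_pos":[0,0,0],"dr":[0,0,0]},{"delta_pos":[0,0,0],"dr":[0,0,0]},{"delta_pos":[0,0,0],"dr":[0,0,0]}])

```text
time_s: 6.3
position: [0.6415, -0.1279, 0.1084]
tool_rot: [[-0.21, -0.978, 0.003], [-0.978, 0.21, -0.001], [0.0, -0.003, -1.0]]
ft_force: [1.0, 0.3, -0.5]
grip_width: 0.0251
```

```bash
python3 look.py w3
```

```text
6.3 [ 0.6415 -0.1279  0.1084] [-0.2096 -0.9778  0.0005] [ 0.9671  0.3042 -0.5163] 0.02506838331376227
```

View pics/w3.png

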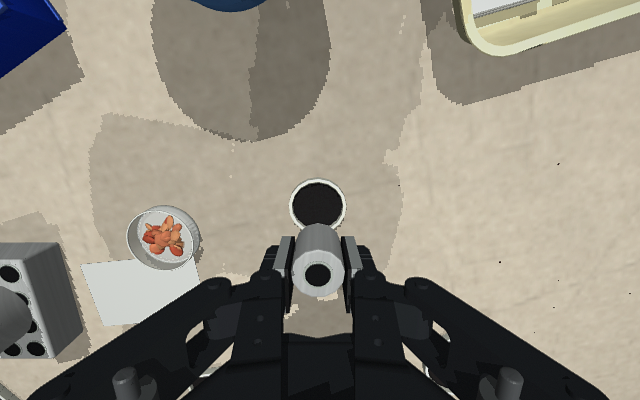

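The small block is held straight and its tray sits at (317,205), so I'll check the tray position from this closer view.

```bash
python3 - <<'E'
from h import *
import pickle
s,c=pickle.load(open("pics/w3.pkl","rb"))
print(pix2w(c,[(292,204.5),(343,204.5),(317.5,182)],.003)*1000, w2pix(c,[.6413,-.1284,.003]),w2pix(c,[.6413-.0,-.1284,.136]))
E
```

```text
[[ 645.8253 -107.3638    3.    ]
 [ 636.8313 -149.2002    3.    ]
 [ 660.2507 -132.3463    3.    ]] [[317.6454 204.5032]] [[317.9744 308.6789]]
```

arm_command(steps=[{"delta_pos":[0,0,-30],"dr":[0,0,0]},{"delta_pos":[0,0,-25],"dr":[0,0,0]},{"delta_pos":[0,0,-10],"dr":[0,0,0]},{"delta_pos":[0,0,-5],"dr":[0,0,0]},{"delta_pos":[0,0,-3],"dr":[0,0,0]},{"delta_pos":[0,0,0],"dr":[0,0,0]},{"delta_pos":[0,0,0],"dr":[0,0,0]}])

```text
time_s: 7.05
position: [0.6411, -0.128, 0.0344]
tool_rot: [[-0.21, -0.978, 0.002], [-0.978, 0.21, -0.001], [0.0, -0.002, -1.0]]
ft_force: [0.2, 0.3, 0.5]
grip_width: 0.0256
```

arm_command(steps=[{"delta_pos":[0,0,-1],"dr":[0,0,0]},{"delta_pos":[0,0,-0.5],"dr":[0,0,0]},{"delta_pos":[0,0,0],"dr":[0,0,0]},{"delta_pos":[0,0,0],"dr":[0,0,0]}])

```text
time_s: 7.45
position: [0.6409, -0.128, 0.0325]
tool_rot: [[-0.21, -0.978, 0.001], [-0.978, 0.21, -0.0], [0.0, -0.001, -1.0]]
ft_force: [-0.8, 0.9, 5.0]
grip_width: 0.0252
```

arm_command(steps=[{"delta_pos":[0,0,0],"dr":[0,0,0]},{"delta_pos":[0,0,0],"dr":[0,0,0]},{"delta_pos":[0,0,0],"dr":[0,0,0]},{"delta_pos":[0,0,0],"dr":[0,0,0]},{"delta_pos":[0,0,0],"dr":[0,0,0]},{"delta_pos":[0,0,0],"dr":[0,0,0]},{"delta_pos":[0,0,15],"dr":[0,0,0]},{"delta_pos":[0,0,25],"dr":[0,0,0]},{"delta_pos":[0,0,40],"dr":[0,0,0]},{"delta_pos":[0,0,40],"dr":[0,0,0]},{"delta_pos":[-20,40,20],"dr":[0,0,6]},{"delta_pos":[-25,40,0],"dr":[0,0,6]},{"delta_pos":[-25,40,0],"dr":[0,0,6]},{"delta_pos":[-20,40,0],"dr":[0,0,0]},{"delta_pos":[-10,40,0],"dr":[0,0,0]},{"delta_pos":[0,40,0],"dr":[0,0,0]},{"delta_pos":[0,20,0],"dr":[0,0,0]},{"delta_pos":[0,0,0],"dr":[0,0,0]},{"delta_pos":[0,0,0],"dr":[0,0,0]}], grip=1)

```text
time_s: 9.35
position: [0.5407, 0.132, 0.1726]
tool_rot: [[0.103, -0.995, 0.001], [-0.995, -0.103, -0.0], [0.0, -0.001, -1.0]]
ft_force: [0.3, -0.5, -0.2]
grip_width: 0.0852
```

```bash
python3 look.py w4; python3 - <<'E'
import cv2
im=cv2.imread("pics/w4.png"); cv2.imwrite("pics/w4c.png",cv2.resize(im[:240],(800,300))) if 0 else None
E
```

```text
9.35 [0.5407 0.132  0.1726] [ 0.1033 -0.9947  0.0003] [ 0.3159 -0.4916 -0.2187] 0.0852128287843792
```

View pics/w4.png

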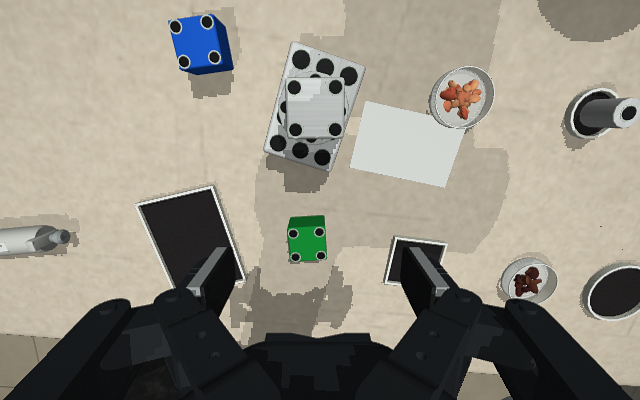

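The small block stands in its tray. The square's wells are at about (294,87), (338,87), (336,129) and (295,130).

```bash
python3 - <<'E'
from h import *
import pickle
s,c=pickle.load(open("pics/w4.pkl","rb")); im=cv2.imread("pics/w4.png")
m=(im.max(2)<70).astype(np.uint8)
k,l,st,ce=cv2.connectedComponentsWithStats(m)
L=[]
for i in range(1,k):
    x,y=ce[i]
    if 260<x<370 and 40<y<170 and st[i][4]>30: print(ce[i],st[i],end=' '); L.append(ce[i])
    if 260<x<370 and 40<y<170 and st[i][4]>30: print(pix2w(c,ce[i],.102)*1000)
E
```

```text
[300.6552  59.1303] [292  50  18  19 261] [[643.7696 152.9215 102.    ]]
[325.0602  66.3194] [316  59  18  16 216] [[641.2877 137.5505 102.    ]]
[348.8596  75.4693] [340  67  17  19 228] [[637.6152 122.1972 102.    ]]
[293.7612  87.0373] [288  81  13  13 134] [[627.3613 155.8745 102.    ]]
[335.1168  86.562 ] [329  80  13  14 137] [[630.3189 129.9513 102.    ]]
[283.1765 106.5882] [280 101   6  12  51] [[614.9611 161.7178 102.    ]]
[334.7377 129.0574] [329 123  12  13 122] [[604.4208 127.06   102.    ]]
[295.1488 129.3884] [289 124  13  12 121] [[601.5386 152.9183 102.    ]]
[277.761  142.7122] [270 135  16  16 205] [[591.7446 163.7451 102.    ]]
[310.8485 139.7273] [306 138  11   5  33] [[595.9519 142.0124 102.    ]]
[299.8505 150.0607] [292 142  17  17 214] [[588.4134 148.6981 102.    ]]
[321.7962 157.0521] [314 149  17  17 211] [[585.2626 133.5498 102.    ]]
```

arm_command(steps=[{"delta_pos":[35,4.5,0],"dr":[0,0,0.6]},{"delta_pos":[40,5,0],"dr":[0,0,0]},{"delta_pos":[0,0,-10],"dr":[0,0,0]},{"delta_pos":[0,0,-25],"dr":[0,0,0]},{"delta_pos":[0,0,-25],"dr":[0,0,0]},{"delta_pos":[0,0,-15],"dr":[0,0,0]},{"delta_pos":[0,0,0],"dr":[0,0,0]},{"delta_pos":[0,0,0],"dr":[0,0,0]},{"delta_pos":[0,0,0],"dr":[0,0,0]}])

```text
time_s: 10.3
position: [0.6161, 0.1412, 0.0981]
tool_rot: [[0.112, -0.994, 0.002], [-0.994, -0.112, 0.0], [0.0, -0.002, -1.0]]
ft_force: [0.1, -0.7, 0.8]
grip_width: 0.0852
```

arm_command(steps=[{"delta_pos":[0,0,0],"dr":[0,0,0]},{"delta_pos":[0,0,0],"dr":[0,0,0]},{"delta_pos":[0,0,0],"dr":[0,0,0]},{"delta_pos":[0,0,0],"dr":[0,0,0]},{"delta_pos":[0,0,0],"dr":[0,0,0]},{"delta_pos":[0,0,0],"dr":[0,0,0]},{"delta_pos":[0,0,0],"dr":[0,0,0]},{"delta_pos":[0,0,0],"dr":[0,0,0]},{"delta_pos":[0,0,0],"dr":[0,0,0]}], grip=0, squeeze=30)

```text
time_s: 11.2
position: [0.6158, 0.1416, 0.0972]
tool_rot: [[0.113, -0.994, 0.001], [-0.994, -0.113, 0.0], [0.0, -0.001, -1.0]]
ft_force: [-0.4, -0.5, 4.9]
grip_width: 0.0376
```

arm_command(steps=[{"delta_pos":[0,0,10],"dr":[0,0,0]},{"delta_pos":[0,0,20],"dr":[0,0,0]},{"delta_pos":[0,0,20],"dr":[0,0,0]},{"delta_pos":[-24,-20,0],"dr":[0,0,-2]},{"delta_pos":[-26,-22,0],"dr":[0,0,-2]},{"delta_pos":[-26,-22,0],"dr":[0,0,-2]},{"delta_pos":[-26,-22,0],"dr":[0,0,-2]},{"delta_pos":[-26,-22,0],"dr":[0,0,0]},{"delta_pos":[-26,-20,0],"dr":[0,0,0]},{"delta_pos":[0,0,-25],"dr":[0,0,0]},{"delta_pos":[0,0,-15],"dr":[0,0,0]},{"delta_pos":[0,0,0],"dr":[0,0,0]},{"delta_pos":[0,0,0],"dr":[0,0,0]},{"delta_pos":[0,0,0],"dr":[0,0,0]}])

```text
time_s: 12.6
position: [0.4621, 0.0136, 0.1076]
tool_rot: [[-0.026, -1.0, 0.001], [-1.0, 0.026, -0.0], [0.0, -0.001, -1.0]]
ft_force: [0.1, -0.1, -1.3]
grip_width: 0.0375
```

```bash
python3 look.py w5
```

```text
12.6 [0.4621 0.0136 0.1076] [-0.0262 -0.9997  0.0003] [ 0.0925 -0.083  -1.2557] 0.03752163187242004
```

View pics/w5.png

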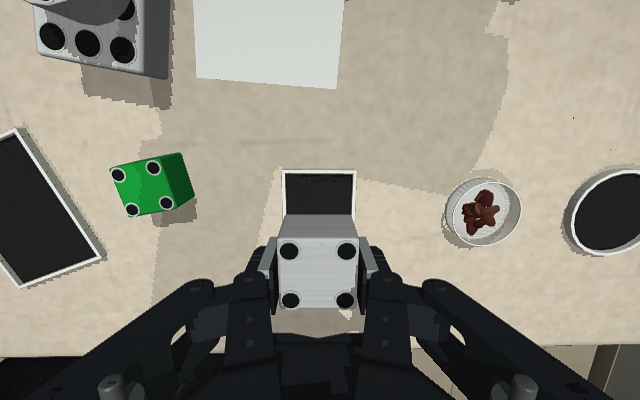

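The square block is held straight, centred at column 318 and aligned with its tray at column 320. I'm lowering it.

arm_command(steps=[{"delta_pos":[0,0,-30],"dr":[0,0,0]},{"delta_pos":[0,0,-25],"dr":[0,0,0]},{"delta_pos":[0,0,-12],"dr":[0,0,0]},{"delta_pos":[0,0,-5],"dr":[0,0,0]},{"delta_pos":[0,0,-2],"dr":[0,0,0]},{"delta_pos":[0,0,-1],"dr":[0,0,0]},{"delta_pos":[0,0,0],"dr":[0,0,0]},{"delta_pos":[0,0,0],"dr":[0,0,0]},{"delta_pos":[0,0,0],"dr":[0,0,0]}])

```text
time_s: 13.55
position: [0.4618, 0.0136, 0.0322]
tool_rot: [[-0.026, -1.0, 0.001], [-1.0, 0.026, -0.0], [0.0, -0.001, -1.0]]
ft_force: [1.1, -1.2, 0.7]
grip_width: 0.0377
```

arm_command(steps=[{"delta_pos":[0,0,-0.5],"dr":[0,0,0]},{"delta_pos":[0,0,0],"dr":[0,0,0]},{"delta_pos":[0,0,0],"dr":[0,0,0]}])

```text
time_s: 13.85
position: [0.4619, 0.0136, 0.0322]
tool_rot: [[-0.026, -1.0, 0.001], [-1.0, 0.026, -0.0], [0.0, -0.001, -1.0]]
ft_force: [-1.9, 0.1, 9.3]
grip_width: 0.0378
```

arm_command(steps=[{"delta_pos":[0,0,0],"dr":[0,0,0]},{"delta_pos":[0,0,0],"dr":[0,0,0]},{"delta_pos":[0,0,0],"dr":[0,0,0]},{"delta_pos":[0,0,0],"dr":[0,0,0]},{"delta_pos":[0,0,0],"dr":[0,0,0]},{"delta_pos":[0,0,0],"dr":[0,0,0]},{"delta_pos":[0,0,15],"dr":[0,0,0]},{"delta_pos":[0,0,25],"dr":[0,0,0]},{"delta_pos":[0,0,40],"dr":[0,0,0]},{"delta_pos":[0,0,40],"dr":[0,0,0]},{"delta_pos":[20,30,0],"dr":[0,0,0]},{"delta_pos":[20,30,0],"dr":[0,0,0]},{"delta_pos":[20,30,0],"dr":[0,0,0]},{"delta_pos":[19,30,0],"dr":[0,0,0]},{"delta_pos":[0,0,0],"dr":[0,0,0]},{"delta_pos":[0,0,0],"dr":[0,0,0]},{"delta_pos":[0,0,0],"dr":[0,0,0]}], grip=1)

```text
time_s: 15.55
position: [0.5401, 0.133, 0.1512]
tool_rot: [[-0.027, -1.0, -0.001], [-1.0, 0.027, -0.0], [0.0, 0.001, -1.0]]
ft_force: [0.0, 0.4, 0.1]
grip_width: 0.0854
```

```bash
python3 look.py w6
```

```text
15.55 [0.5401 0.133  0.1512] [-0.0271 -0.9996  0.0002] [0.0109 0.4152 0.0597] 0.0854316896155854
```

View pics/w6.png

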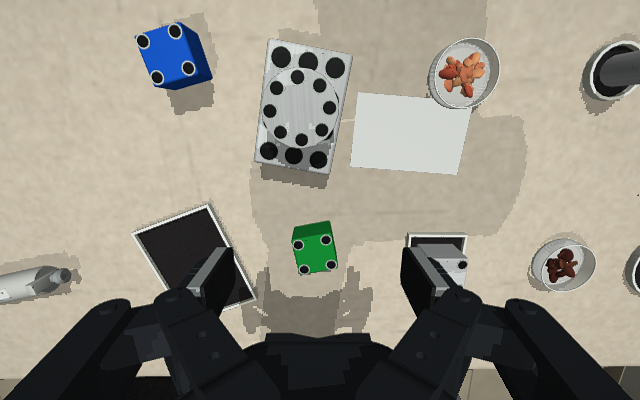

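```bash
python3 - <<'E'
from h import *
import pickle
s,c=pickle.load(open("pics/w6.pkl","rb")); im=cv2.imread("pics/w6.png")
m=(im.max(2)<70).astype(np.uint8)
k,l,st,ce=cv2.connectedComponentsWithStats(m)
def near(L):
    r=[]
    for p in L:
        d=np.linalg.norm(ce-p,axis=1); i=d.argmin(); r.append(ce[i]); assert d[i]<5,(p,d[i])
    return r
q=pix2w(c,near([(297,77),(324,87),(332,108),(322,130),(302,139),(280,132),(269,111),(277,88)]),.068)[:,:2]*1000
print(q.mean(0),np.linalg.norm(q-q.mean(0),axis=1))
q=pix2w(c,near([(282,56),(336,67),(319,159),(269,150)]),.034)[:,:2]*1000
a=lambda v:np.degrees(np.arctan2(v[1],v[0]))
print("rect",q,q.mean(0),a(q[0]-q[3]),a(q[1]-q[2]))
E
```

```text
Traceback (most recent call last):
AssertionError: ((324, 87), np.float64(5.103296119374708))
```

```bash
python3 - <<'E'
from h import *
import pickle
s,c=pickle.load(open("pics/w6.pkl","rb")); im=cv2.imread("pics/w6.png")
m=(im.max(2)<70).astype(np.uint8)
k,l,st,ce=cv2.connectedComponentsWithStats(m)
def near(L):
    r=[]
    for p in L:
        d=np.linalg.norm(ce-p,axis=1)+100*(st[:,4]<40); i=d.argmin(); r.append(ce[i]); assert d[i]<7,(p,d[i])
    return r
q=pix2w(c,near([(297,77),(320,87),(328,108),(322,130),(302,139),(280,132),(269,111),(277,88)]),.068)[:,:2]*1000
print(q.mean(0),np.linalg.norm(q-q.mean(0),axis=1))
q=pix2w(c,near([(282,56),(336,67),(319,159),(269,150)]),.034)[:,:2]*1000
a=lambda v:np.degrees(np.arctan2(v[1],v[0]))
print("rect",q,q.mean(0),a(q[0]-q[3]),a(q[1]-q[2]))
E
```

```text
[615.9752 143.2262] [20.5151 20.549  20.512  20.5485 20.5285 20.5974 20.5263 20.5601]
rect [[654.8244 157.6893]
 [646.2182 116.5023]
 [575.7446 131.4475]
 [584.262  172.4539]] [615.2623 144.5233] -11.818154580643226 -11.973247506735404
```

arm_command(steps=[{"delta_pos":[36,5,0],"dr":[0,0,0]},{"delta_pos":[40,5,0],"dr":[0,0,0]},{"delta_pos":[0,0,-10],"dr":[0,0,0]},{"delta_pos":[0,0,-30],"dr":[0,0,0]},{"delta_pos":[0,0,-30],"dr":[0,0,0]},{"delta_pos":[0,0,-18],"dr":[0,0,0]},{"delta_pos":[0,0,0],"dr":[0,0,0]},{"delta_pos":[0,0,0],"dr":[0,0,0]},{"delta_pos":[0,0,0],"dr":[0,0,0]}])

```text
time_s: 16.5
position: [0.6171, 0.1433, 0.0649]
tool_rot: [[-0.027, -1.0, 0.002], [-1.0, 0.027, 0.0], [-0.0, -0.002, -1.0]]
ft_force: [0.6, 1.3, 1.1]
grip_width: 0.0854
```

arm_command(steps=[{"delta_pos":[0,0,0],"dr":[0,0,0]},{"delta_pos":[0,0,0],"dr":[0,0,0]},{"delta_pos":[0,0,0],"dr":[0,0,0]},{"delta_pos":[0,0,0],"dr":[0,0,0]},{"delta_pos":[0,0,0],"dr":[0,0,0]},{"delta_pos":[0,0,0],"dr":[0,0,0]},{"delta_pos":[0,0,0],"dr":[0,0,0]},{"delta_pos":[0,0,0],"dr":[0,0,0]}], grip=0, squeeze=40)

```text
time_s: 17.3
position: [0.6169, 0.1435, 0.0644]
tool_rot: [[-0.026, -1.0, 0.001], [-1.0, 0.026, -0.0], [0.0, -0.001, -1.0]]
ft_force: [-1.9, -1.7, 6.0]
grip_width: 0.0529
```

arm_command(steps=[{"delta_pos":[0,0,10],"dr":[0,0,0]},{"delta_pos":[0,0,20],"dr":[0,0,0]},{"delta_pos":[0,0,30],"dr":[0,0,0]},{"delta_pos":[-9,-18,0],"dr":[0,0,0]},{"delta_pos":[-16,-36,0],"dr":[0,0,0]},{"delta_pos":[-16,-36,0],"dr":[0,0,0]},{"delta_pos":[-16,-36,0],"dr":[0,0,0]},{"delta_pos":[-16,-36,0],"dr":[0,0,0]},{"delta_pos":[-16,-36,0],"dr":[0,0,0]},{"delta_pos":[-16,-36,0],"dr":[0,0,0]},{"delta_pos":[-16,-36,0],"dr":[0,0,0]},{"delta_pos":[-16,-36,0],"dr":[0,0,0]},{"delta_pos":[-16,-36,0],"dr":[0,0,0]},{"delta_pos":[-16,-36,0],"dr":[0,0,0]},{"delta_pos":[0,0,-20],"dr":[0,0,0]},{"delta_pos":[0,0,0],"dr":[0,0,0]},{"delta_pos":[0,0,0],"dr":[0,0,0]},{"delta_pos":[0,0,0],"dr":[0,0,0]}])

```text
time_s: 19.1
position: [0.4482, -0.2339, 0.1041]
tool_rot: [[-0.025, -1.0, 0.001], [-1.0, 0.025, -0.001], [0.001, -0.001, -1.0]]
ft_force: [-0.2, 0.9, -0.8]
grip_width: 0.0527
```

```bash
python3 look.py w7
```

```text
19.1 [ 0.4482 -0.2339  0.1041] [-0.0253 -0.9997  0.0006] [-0.2426  0.8817 -0.7503] 0.05268530562400311
```

View pics/w7.png

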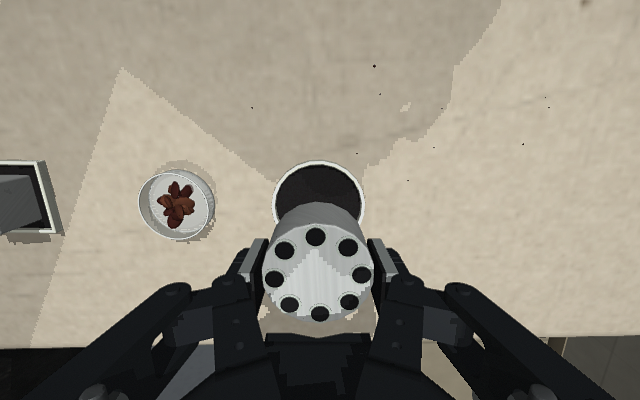

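The round block is held level and lines up with its tray to within about 1.5 mm. I'm correcting that and lowering.

arm_command(steps=[{"delta_pos":[0.5,-1,-25],"dr":[0,0,0]},{"delta_pos":[0,0,-25],"dr":[0,0,0]},{"delta_pos":[0,0,-12],"dr":[0,0,0]},{"delta_pos":[0,0,-5],"dr":[0,0,0]},{"delta_pos":[0,0,-2],"dr":[0,0,0]},{"delta_pos":[0,0,-1],"dr":[0,0,0]},{"delta_pos":[0,0,0],"dr":[0,0,0]},{"delta_pos":[0,0,0],"dr":[0,0,0]},{"delta_pos":[0,0,0],"dr":[0,0,0]}])

```text
time_s: 20.05
position: [0.4483, -0.2355, 0.0337]
tool_rot: [[-0.027, -1.0, 0.001], [-1.0, 0.027, -0.001], [0.001, -0.001, -1.0]]
ft_force: [0.3, 0.2, -2.6]
grip_width: 0.0524
```

arm_command(steps=[{"delta_pos":[0,0,-0.6],"dr":[0,0,0]},{"delta_pos":[0,0,0],"dr":[0,0,0]},{"delta_pos":[0,0,0],"dr":[0,0,0]}])

```text
time_s: 20.35
position: [0.4483, -0.2355, 0.0334]
tool_rot: [[-0.026, -1.0, 0.001], [-1.0, 0.026, -0.001], [0.001, -0.001, -1.0]]
ft_force: [-1.4, 0.7, 5.7]
grip_width: 0.0528
```

arm_command(steps=[{"delta_pos":[0,0,0],"dr":[0,0,0]},{"delta_pos":[0,0,0],"dr":[0,0,0]},{"delta_pos":[0,0,0],"dr":[0,0,0]},{"delta_pos":[0,0,0],"dr":[0,0,0]},{"delta_pos":[0,0,0],"dr":[0,0,0]},{"delta_pos":[0,0,15],"dr":[0,0,0]},{"delta_pos":[0,0,30],"dr":[0,0,0]},{"delta_pos":[0,0,40],"dr":[0,0,0]},{"delta_pos":[16,38,35],"dr":[0,0,-2]},{"delta_pos":[17,38,0],"dr":[0,0,-2]},{"delta_pos":[17,38,0],"dr":[0,0,-2]},{"delta_pos":[17,38,0],"dr":[0,0,-2]},{"delta_pos":[17,38,0],"dr":[0,0,-2.4]},{"delta_pos":[17,38,0],"dr":[0,0,0]},{"delta_pos":[17,38,0],"dr":[0,0,0]},{"delta_pos":[17,38,0],"dr":[0,0,0]},{"delta_pos":[16,38,0],"dr":[0,0,0]},{"delta_pos":[16,38,0],"dr":[0,0,0]},{"delta_pos":[0,0,0],"dr":[0,0,0]},{"delta_pos":[0,0,0],"dr":[0,0,0]}], grip=1)

```text
time_s: 22.35
position: [0.6137, 0.1424, 0.1496]
tool_rot: [[-0.205, -0.979, -0.001], [-0.979, 0.205, -0.0], [0.0, 0.001, -1.0]]
ft_force: [0.2, -1.0, 0.7]
grip_width: 0.085
```

arm_command(steps=[{"delta_pos":[0,0,-30],"dr":[0,0,0]},{"delta_pos":[0,0,-30],"dr":[0,0,0]},{"delta_pos":[0,0,0],"dr":[0,0,0]},{"delta_pos":[0,0,0],"dr":[0,0,0]},{"delta_pos":[0,0,0],"dr":[0,0,0]}])

```text
time_s: 22.85
position: [0.6147, 0.1412, 0.0919]
tool_rot: [[-0.207, -0.978, 0.003], [-0.978, 0.207, 0.0], [-0.001, -0.003, -1.0]]
ft_force: [0.1, -0.2, 0.8]
grip_width: 0.0852
```

```bash
python3 look.py w8
```

```text
22.85 [0.6147 0.1412 0.0919] [-0.2072 -0.9783 -0.0006] [ 0.1046 -0.1607  0.7648] 0.08516883727159454
```

View pics/w8.png

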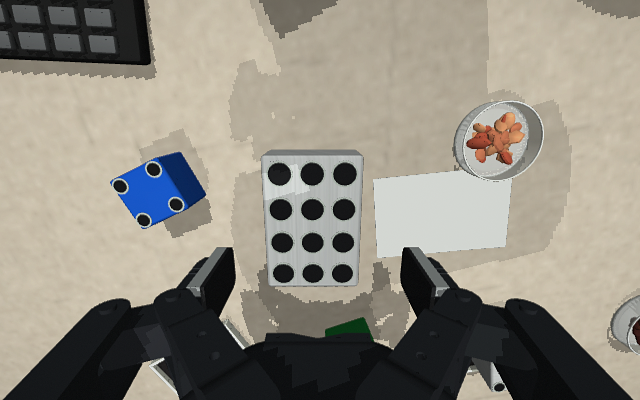

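The rect block is centred at column 312 and the jaws at 318, which matches the 3 mm +y correction. I'm applying it and descending.

arm_command(steps=[{"delta_pos":[0.6,3.3,0],"dr":[0,0,0]},{"delta_pos":[0,0,0],"dr":[0,0,0]},{"delta_pos":[0,0,-20],"dr":[0,0,0]},{"delta_pos":[0,0,-20],"dr":[0,0,0]},{"delta_pos":[0,0,-15],"dr":[0,0,0]},{"delta_pos":[0,0,-9],"dr":[0,0,0]},{"delta_pos":[0,0,0],"dr":[0,0,0]},{"delta_pos":[0,0,0],"dr":[0,0,0]},{"delta_pos":[0,0,0],"dr":[0,0,0]}])

```text
time_s: 23.8
position: [0.615, 0.1451, 0.0271]
tool_rot: [[-0.206, -0.978, 0.002], [-0.978, 0.206, 0.0], [-0.0, -0.002, -1.0]]
ft_force: [0.4, -0.7, -0.6]
grip_width: 0.0854
```

arm_command(steps=[{"delta_pos":[0,0,0],"dr":[0,0,0]},{"delta_pos":[0,0,0],"dr":[0,0,0]},{"delta_pos":[0,0,0],"dr":[0,0,0]},{"delta_pos":[0,0,0],"dr":[0,0,0]},{"delta_pos":[0,0,0],"dr":[0,0,0]},{"delta_pos":[0,0,0],"dr":[0,0,0]},{"delta_pos":[0,0,0],"dr":[0,0,0]}], grip=0, squeeze=60)

```text
time_s: 24.5
position: [0.6149, 0.145, 0.0271]
tool_rot: [[-0.206, -0.978, 0.001], [-0.978, 0.206, -0.0], [-0.0, -0.001, -1.0]]
ft_force: [-0.2, 0.5, 5.2]
grip_width: 0.0646
```

arm_command(steps=[{"delta_pos":[0,0,10],"dr":[0,0,0]},{"delta_pos":[0,0,25],"dr":[0,0,0]},{"delta_pos":[0,0,30],"dr":[0,0,0]},{"delta_pos":[-19,15,0],"dr":[0,0,3.9]},{"delta_pos":[-19,15,0],"dr":[0,0,3.9]},{"delta_pos":[-19,15,0],"dr":[0,0,3.9]},{"delta_pos":[-19,15,0],"dr":[0,0,3.9]},{"delta_pos":[-19,15,0],"dr":[0,0,3.9]},{"delta_pos":[-20,15,0],"dr":[0,0,3.9]},{"delta_pos":[-20,15,0],"dr":[0,0,3.9]},{"delta_pos":[-19,15,0],"dr":[0,0,3.9]},{"delta_pos":[0,0,0],"dr":[0,0,0]},{"delta_pos":[0,0,0],"dr":[0,0,0]},{"delta_pos":[0,0,0],"dr":[0,0,0]}])

```text
time_s: 25.9
position: [0.4612, 0.2647, 0.0913]
tool_rot: [[0.329, -0.944, 0.001], [-0.944, -0.329, 0.0], [0.0, -0.001, -1.0]]
ft_force: [0.9, -0.1, -3.4]
grip_width: 0.0646
```

```bash
python3 look.py w9
```

```text
25.9 [0.4612 0.2647 0.0913] [ 0.329  -0.9443  0.0002] [ 0.8822 -0.0754 -3.3747] 0.06460150581383366
```

View pics/w9.png

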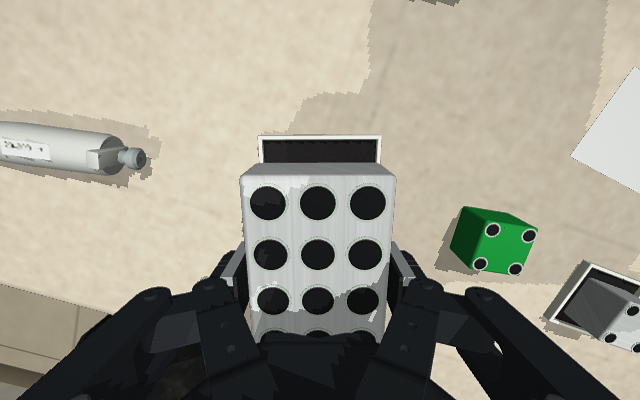

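The block is aligned with the rect tray: tray centre column 319.5, block 318, edges parallel. I'm lowering it.

arm_command(steps=[{"delta_pos":[-1,0,-20],"dr":[0,0,0]},{"delta_pos":[0,0,-20],"dr":[0,0,0]},{"delta_pos":[0,0,-12],"dr":[0,0,0]},{"delta_pos":[0,0,-5],"dr":[0,0,0]},{"delta_pos":[0,0,-2],"dr":[0,0,0]},{"delta_pos":[0,0,-1],"dr":[0,0,0]},{"delta_pos":[0,0,0],"dr":[0,0,0]},{"delta_pos":[0,0,0],"dr":[0,0,0]},{"delta_pos":[0,0,0],"dr":[0,0,0]}])

```text
time_s: 26.85
position: [0.4597, 0.2651, 0.0315]
tool_rot: [[0.33, -0.944, 0.001], [-0.944, -0.33, 0.0], [0.0, -0.001, -1.0]]
ft_force: [-0.4, -0.9, -3.1]
grip_width: 0.0653
```

arm_command(steps=[{"delta_pos":[0,0,-1],"dr":[0,0,0]},{"delta_pos":[0,0,-0.8],"dr":[0,0,0]},{"delta_pos":[0,0,0],"dr":[0,0,0]},{"delta_pos":[0,0,0],"dr":[0,0,0]}])

```text
time_s: 27.25
position: [0.4596, 0.2651, 0.03]
tool_rot: [[0.33, -0.944, 0.001], [-0.944, -0.33, 0.0], [0.0, -0.001, -1.0]]
ft_force: [-2.0, 0.1, 5.8]
grip_width: 0.0651
```

Contact is confirmed at the expected height. I'll release and back off to a viewpoint that sees all the trays.

arm_command(steps=[{"delta_pos":[0,0,0],"dr":[0,0,0]},{"delta_pos":[0,0,0],"dr":[0,0,0]},{"delta_pos":[0,0,0],"dr":[0,0,0]},{"delta_pos":[0,0,0],"dr":[0,0,0]},{"delta_pos":[0,0,0],"dr":[0,0,0]},{"delta_pos":[0,0,15],"dr":[0,0,0]},{"delta_pos":[0,0,30],"dr":[0,0,0]},{"delta_pos":[0,0,40],"dr":[0,0,0]},{"delta_pos":[0,0,45],"dr":[0,0,0]},{"delta_pos":[0,-35,45],"dr":[0,0,0]},{"delta_pos":[0,-40,45],"dr":[0,0,0]},{"delta_pos":[0,-40,30],"dr":[0,0,0]},{"delta_pos":[0,-40,20],"dr":[0,0,0]},{"delta_pos":[0,-40,0],"dr":[0,0,0]},{"delta_pos":[0,-40,0],"dr":[0,0,0]},{"delta_pos":[0,-40,0],"dr":[0,0,0]},{"delta_pos":[0,-40,0],"dr":[0,0,0]},{"delta_pos":[0,0,0],"dr":[0,0,0]},{"delta_pos":[0,0,0],"dr":[0,0,0]}], grip=1)

```text
time_s: 29.15
position: [0.4594, -0.0393, 0.286]
tool_rot: [[0.328, -0.945, -0.0], [-0.945, -0.328, 0.0], [-0.001, 0.0, -1.0]]
ft_force: [-0.5, -0.0, 0.0]
grip_width: 0.0851
```

```bash
python3 look.py w10; python3 look.py s2 side; python3 - <<'E'
import cv2
im=cv2.imread("pics/s2.png"); cv2.imwrite("pics/s2c.png",cv2.resize(im[150:350,190:440],None,fx=3,fy=3,interpolation=2))
E
```

```text
29.15 [ 0.4594 -0.0393  0.286 ] [ 0.3285 -0.9445 -0.0005] [-0.478  -0.0219  0.0413] 0.08510379490609966
29.2 [ 0.4594 -0.0385  0.2861] [ 0.33   -0.944  -0.0004] [ 0.2769 -0.0996 -0.3145] 0.08506399409589165
```

View pics/w10.png

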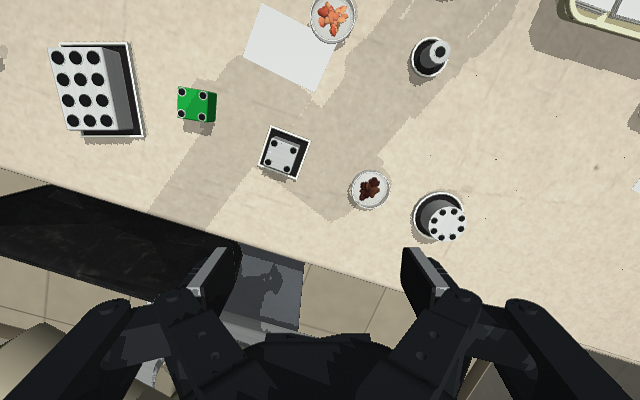

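View pics/s2c.png

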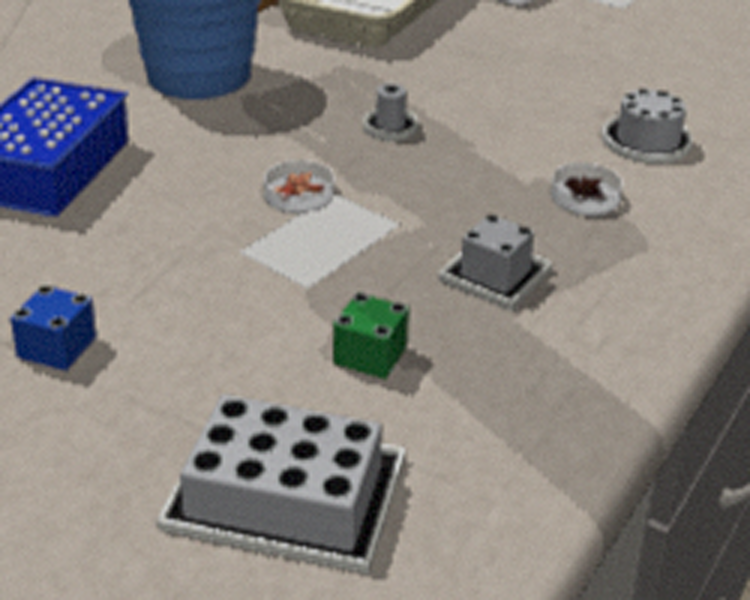

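Both views show all four blocks upright in their trays. Before handing in, I'll check the numbers for block centres and petri positions.

```bash
python3 - <<'E'
from h import *
import pickle
s,c=pickle.load(open("pics/w10.pkl","rb")); im=cv2.imread("pics/w10.png")
m=(im.max(2)<70).astype(np.uint8)
k,l,st,ce=cv2.connectedComponentsWithStats(m)
def near(L):
    r=[]
    for p in L:
        d=np.linalg.norm(ce-p,axis=1)+100*(st[:,4]>300); r.append(ce[d.argmin()] if d.min()<6 else p)
    return pix2w(c,r,.037)[:,:2]*1000
q=near([(57,57),(94,57),(106,121),(73,121)]); print("rect",q.mean(0),q[1]-q[2],np.degrees(np.arctan2(*(q[1]-q[2])[::-1])))
q=near([(274,141),(293,149),(287,170),(267,160)]); print("sq",q.mean(0),np.degrees(np.arctan2(*(q[0]-q[3])[::-1])))
print("round",near([(447,223)]),"small",near([(440,51)]))
print("petri",pix2w(c,[(332,17),(369.5,188.5)],.008)*1000)
print(env.observe()["time_s"]); env.close_job()
E
```

```text
rect [459.9988 265.7014] [68.2325 23.8091] 19.23594075584151
sq [461.7539  13.3512] -1.3754515580264532
round [[ 448.8833 -234.513 ]] small [[ 641.4366 -128.4723]]
petri [[ 641.5841    5.2846    8.    ]
 [ 454.1805 -120.9298    8.    ]]
29.25
the job is handed in; nothing more can be done
```

All four blocks are standing upright in their own trays. I unstacked them from the top down and handed the job in at 29.25 s.

- **Placement:** the last wrist-camera check put each block within about 1 mm of its tray centre. The rectangular and square blocks are turned to match their trays to within about half a degree.
- **Bystanders:** both petri dishes are where they started, to within 1–2 mm, which is about the camera's accuracy. The blue and green look-alikes were not touched.
- **Forces:** wrist readings stayed under 10 N throughout, and the arm was clear of everything at hand-in.

No check failed or disagreed.

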